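# Arm the microscope: press three keys in order

### The job

Start a recording at the microscope: with a fingertip gently press the yellow key (lamp), then the blue key (camera), then the green key (record), each all the way down so that it stays down. Never press the red stop key; only press the pods, do not pick them up or shove them from their places, and leave the vial, flask, black frame and dishes where they are. Finish with the hand clear.

Things in the scene. Friction and masses are not known exactly. Their poses are not given: they have to be found in the camera images.
- mat: dark thin bench mat, 260 x 380 x 3 mm, fixed flat on the bench; origin at the centre of its underside, its x axis along the 260 mm side. The pods and the vial stand on it, so their undersides are 3 mm above the bench.
- yellow_pod: round white wireless button pod with the yellow key (lamp), loose on the mat: 54 mm in diameter, housing 24 mm high, about 0.2 kg (0.14 to 0.28), pods at least 80 mm apart centre to centre; origin at the centre of its underside, z up through the key
- yellow_top (a point): centre of the top face of the yellow key, a round cap 30 mm in diameter; unpressed it is 34 mm above the pod's underside and 10 mm above the housing; it sinks with the key
- yellow_key (a joint): travel of the yellow key: 0 = up, 0.007 m = fully down, straight down. It begins to move at about 3 N, needs about 6 N at the bottom, where it meets a hard stop, and stays at the depth where it is left
- blue_pod: round white wireless button pod with the blue key (camera), loose on the mat: 54 mm in diameter, housing 24 mm high, about 0.2 kg (0.14 to 0.28), pods at least 80 mm apart centre to centre; origin at the centre of its underside, z up through the key
- blue_top (a point): centre of the top face of the blue key, a round cap 30 mm in diameter; unpressed it is 34 mm above the pod's underside and 10 mm above the housing; it sinks with the key
- blue_key (a joint): travel of the blue key: 0 = up, 0.007 m = fully down, straight down. It begins to move at about 3 N, needs about 6 N at the bottom, where it meets a hard stop, and stays at the depth where it is left
- green_pod: round white wireless button pod with the green key (record), loose on the mat: 54 mm in diameter, housing 24 mm high, about 0.2 kg (0.14 to 0.28), pods at least 80 mm apart centre to centre; origin at the centre of its underside, z up through the key
- green_top (a point): centre of the top face of the green key, a round cap 30 mm in diameter; unpressed it is 34 mm above the pod's underside and 10 mm above the housing; it sinks with the key
- green_key (a joint): travel of the green key: 0 = up, 0.007 m = fully down, straight down. It begins to move at about 3 N, needs about 6 N at the bottom, where it meets a hard stop, and stays at the depth where it is left
- red_pod: round white wireless button pod with the red key (stop), loose on the mat: 54 mm in diameter, housing 24 mm high, about 0.2 kg (0.14 to 0.28), pods at least 80 mm apart centre to centre; origin at the centre of its underside, z up through the key
- red_top (a point): centre of the top face of the red key, a round cap 30 mm in diameter; unpressed it is 34 mm above the pod's underside and 10 mm above the housing; it sinks with the key
- red_key (a joint): travel of the red key: 0 = up, 0.007 m = fully down, straight down. It begins to move at about 3 N, needs about 6 N at the bottom, where it meets a hard stop, and stays at the depth where it is left
- vial: brown glass vial with a white cap, 29 mm in diameter, 56 mm high, loose, upright on the mat among the pods; origin at the centre of its underside
- flask: clear culture flask lying flat with a blue cap, 118 x 75 x 31 mm (body 80 x 75 x 29 mm), loose on the bench just beyond the mat; origin near the middle of its underside, x axis towards the cap
- insert: black rectangular stage frame, 86 x 128 x 22 mm, bars 12 mm wide, loose on the bench to the right of the mat; origin at the centre of the frame at the bench
- dishes: stack of two clear culture dishes, 60 mm in diameter, 27 mm high, loose on the bench to the left of the mat; origin at the centre of the underside
Mind the look-alikes: they are no part of the job. What is shaped like the blue_pod but turquoise is not meant.

How it is judged:
By the outcome, as a careful person would: the job done as asked, in the order asked, and still so for the second after the job is handed in, with the robot touching nothing.
It also fails if it takes over 51 s, if anything falls off the work surface, if the arm or the gripper's body presses on something with over 40 N, if the wrist force passes 120 N, or if a joint passes its speed limit or range.

### The arm

A 6-joint arm with a two-finger parallel gripper is mounted at the origin on the work surface. World frame = base frame: x ahead of the robot, y to its left, z up, the work surface at z = 0. Lengths are in m, angles in rad, forces in N, time in s.
With the tool pointing down it reaches from about 0.25 to 0.775 m from the base axis. Payload 4 kg.
Tool frame: the origin (TCP) lies at the very end of the fingers, on their centre line; the grasp point (between the pads) lies 19 mm behind it; z points along the fingers, y is the line along which they close (so a half turn about z gives the same grasp; the last joint's range is limited). The gripper opens to 94 mm and grips with 3 to 60 N. Pads are 16 mm wide; open, the fingers measure 119 mm over their backs; the gripper's body (75 mm by 177 mm) begins 78 mm behind the grasp point.
Start: joints at [1.07, 0.087, 1.371, -0, 1.684, -0.103], TCP at [0.213, 0.507, 0.206] pointing down, gripper open.
Joint ranges: [-3.1, 3.1], [-0.76, 2.03], [0.27, 2.55], [-1.08, 4.22], [0.17, 2.65], [-2.57, 2.57]. Speed limits (rad/s): [2.79, 2.79, 3.14, 3.14, 3.14, 3.14].

### API

Orientations are given as [roll, pitch, yaw] about the fixed x, y, z axes, in that order (R = Rz(yaw) Ry(pitch) Rx(roll)).
In Python, from bench import robot gives the robot as it stands. The module is installed in compiled form; this text tells all that it offers.
- The arm moves only by the tool move_arm, never from a script. Its argument "deltas" is one flat list of numbers, 7 for each row, row after row: the turn, a rotation vector about the tool's x, y, z in rad, then the shift along the tool's x, y, z in cm, then the closure, from -1 (fully open) to 1 (shut). A call has 1 to 8 rows; each row is the pose to reach, as a shift and turn from the pose commanded when the call began, along the tool's axes at that moment; what a row does not reach only later rows make up. A row lasts 1/10 s, in which the tool goes at most 50 mm and 8.59 degrees, less where a joint would pass 70% of its speed; a pose out of reach is approached as far as the arm can. A call with a gripper value outside its range is refused whole. The fingers move at their own pace and stop on an object; the grip force is fixed at half the most. Time passes only in rows, so rows that repeat a pose let the fingers close. It gives the time, the measured TCP pose, the force, the opening and the grip force at its end, in the units of the state.
- robot.get_obs(): the state, without advancing time (a new reading comes with each control period).
- robot.snapshot(name): name is "side" or "top" or "wrist"; returns a dict with "image" (400x640x3 uint8, red, green, blue), "depth" (400x640 float32, m along the optical axis (not along the pixel's ray), 0 where there is no reading), "fov_y" (degrees; the focal length in pixels is half the picture's height over the tangent of half this angle, whatever the lens; pixels are square), "cx", "cy" (the principal point, pixels), "D" ([k1, k2, p1, p2, k3] as OpenCV has them; the pictures are not rectified), "origin" and "orientation" of the camera in the world; the wrist camera has in their place "T_tool_cam" (4x4, takes a point from camera to tool coordinates, whose origin is the TCP and whose axes are the flange's). Camera axes: x right, y up, looking along -z (the intrinsics and any distortion apply to the point x, -y, -z); pixel columns grow to the right and rows downward; lengths in m; the calibration is good to about 2 mm. A picture is of the moment at which its call begins: read the wrist's pose just before it.
- robot.close_job(): hands the job in; it is judged then, once.
The state is a dict: "time": time; "joint_positions": joint angles; "qvel": joint speeds; "joint_torque": joint torques, N m; "tool_pos": TCP position; "ee_rot": TCP orientation; "wrist_force": force on the tool from outside, world axes, zero at the start; "wrist_torque": the same for the moment, N m; "width": finger opening in m; "finger_force": force on a finger pad.
Only numpy, scipy, OpenCV 4.12 (cv2) and the standard library are available. Lean on these libraries where they do the work, as an engineer would, in place of code of your own. Each camera call takes 0.05 s, during which the arm holds its last target. There are 200 camera calls.

## Working session

There is one attempt and no reset: what is moved stays moved. The work goes in short steps, Python scripts to look and compute and a tool call to move; the robot and the scene stay as the last step left them, time stands still between calls to the robot, and variables do not carry over. Pictures are saved under pics/ and viewed, at most 10 in all, crops included, and the job is handed in when it is done.

Besides the shell and the picture viewer there is one more tool, called in YAML: its name, and indented under it one key for each argument. move_arm: Moves the arm, as the interface text tells. Its arguments: {"type":"object","properties":{"deltas":{"type":"array","items":{"type":"number"}}},"required":["deltas"]}

```bash
mkdir -p pics; cat > h.py <<'E'
import numpy as np, cv2
from scipy.spatial.transform import Rotation as R
from bench import robot
def cast(s,uv,z,o=None,Rm=None):
    f=200/np.tan(np.radians(s["fov_y"])/2)
    K=np.array([[f,0,s["cx"]],[0,f,s["cy"]],[0,0,1]])
    p=cv2.undistortPoints(np.array(uv,float).reshape(-1,1,2),K,np.array(s["D"],float)).reshape(-1,2)
    d=np.c_[p[:,0],-p[:,1],-np.ones(len(p))]@Rm.T
    return o+d*((z-o[2])/d[:,2])[:,None]
def cam(s,st=None):
    if "T_tool_cam" in s:
        T=np.array(s["T_tool_cam"]); Rt=R.from_euler("xyz",st["ee_rot"]).as_matrix()
        return np.array(st["tool_pos"])+Rt@T[:3,3], Rt@T[:3,:3]
    o=np.array(s["orientation"]); Rm=R.from_euler("xyz",o).as_matrix() if o.shape==(3,) else (o if o.shape==(3,3) else None)
    return np.array(s["origin"]),Rm
E
python3 - <<'E'
from h import *
st=robot.get_obs(); print({k:np.round(v,3).tolist() for k,v in st.items()})
for n in ("top","side"):
    s=robot.snapshot(n); cv2.imwrite(f"pics/{n}0.png",s["image"][...,::-1]); print(n,{k:s[k] for k in s if k not in("image","depth")})
E
```

```text
{'time': 0.0, 'joint_positions': [1.07, 0.088, 1.372, -0.0, 1.684, -0.103], 'qvel': [-0.001, 0.001, -0.0, 0.0, 0.0, -0.001], 'joint_torque': [0.001, -34.019, -30.243, 0.072, 0.033, -0.0], 'tool_pos': [0.213, 0.507, 0.204], 'ee_rot': [-3.139, -0.0, 2.744], 'wrist_force': [0.408, -0.183, 0.028], 'wrist_torque': [0.018, -0.036, 0.068], 'finger_force': 0.0, 'width': 0.094}
top {'fov_y': 54.79745056593755, 'cx': 320.0320441081377, 'cy': 202.66655558607275, 'D': array([-0.0517574,  0.       ,  0.       ,  0.       ,  0.       ]), 'origin': array([ 0.4781618 , -0.01810887,  0.98177268]), 'orientation': array([ 0.16163806,  0.03017119, -1.54702801])}
side {'fov_y': 56.925544439632894, 'cx': 318.69134866554094, 'cy': 198.94076157412815, 'D': array([-0.06181991,  0.        ,  0.        ,  0.        ,  0.        ]), 'origin': array([ 0.31284537, -0.41593503,  0.62594928]), 'orientation': array([ 0.76089723, -0.01737869, -0.67778844])}
```

View pics/top0.png

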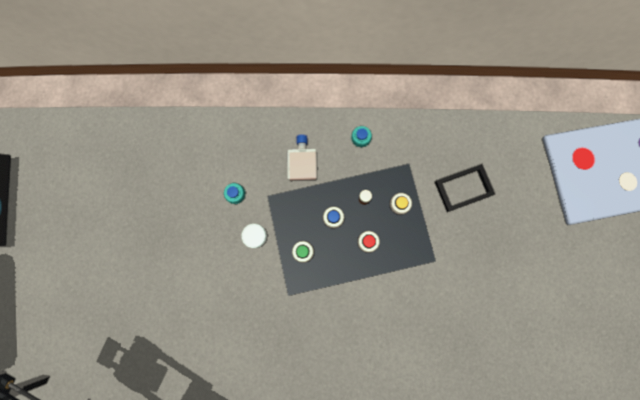

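View pics/side0.png

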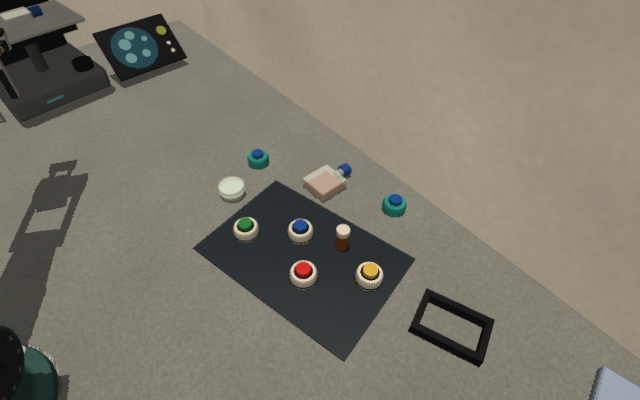

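The mat holds green (302,251), blue (333,216), red (369,241) and yellow (401,202), with the vial at (365,196). The turquoise look-alikes are off the mat at (234,192) and (361,135).

```bash
cat >> h.py <<'E'
RNG={"yellow":((18,28),),"blue":((105,125),),"green":((45,75),),"red":((0,8),(173,180))}
def keys(s,near,o,Rm,z=0.037):
    hsv=cv2.cvtColor(s["image"],cv2.COLOR_RGB2HSV); out={}
    for c,g in near.items():
        m=np.zeros(hsv.shape[:2],np.uint8)
        for a,b in RNG[c]: m|=cv2.inRange(hsv,(a,120,60),(b,255,255))
        n,l,q,ce=cv2.connectedComponentsWithStats(m)
        ok=[i for i in range(1,n) if q[i,4]>40 and np.hypot(*(ce[i]-g))<(25 if g is not None else 1e9)]
        if not ok: print("no",c); continue
        i=max(ok,key=lambda i:q[i,4])
        out[c]=(cast(s,ce[i],z,o,Rm)[0],ce[i],q[i,4])
    return out
E
python3 - <<'E'
from h import *
N={"top":dict(yellow=(401,202),blue=(333,216),green=(302,251),red=(369,241)),"side":dict(yellow=(370,271),blue=(300,227),green=(245,225),red=(303,270))}
for n in N:
    s=robot.snapshot(n)
    for k,v in keys(s,N[n],*cam(s)).items(): print(n,k,v[0].round(4),v[1].round(1),v[2])
    if n=="top": print("vial",cast(s,(365.5,196),.059,*cam(s)))
st=robot.get_obs();print(R.from_euler("xyz",st["ee_rot"]).as_matrix().round(3))
s=robot.snapshot("wrist");print(s["T_tool_cam"],s["fov_y"])
E
```

```text
top yellow [ 0.6361 -0.1873  0.037 ] [401.5 202.4] 115
top blue [ 0.5982 -0.019   0.037 ] [333.1 216.3] 105
top green [0.5121 0.0551 0.037 ] [302.1 250.7] 80
top red [ 0.5396 -0.1067  0.037 ] [368.7 240.8] 122
vial [[ 0.64644092 -0.09654814  0.059     ]]
side yellow [ 0.632  -0.1885  0.037 ] [369.9 270.6] 200
side blue [ 0.594  -0.0207  0.037 ] [299.7 225.7] 138
side green [0.5072 0.0532 0.037 ] [244.7 223.8] 128
side red [ 0.5355 -0.1084  0.037 ] [302.8 269.2] 201
[[-0.922  0.387 -0.001]
 [ 0.387  0.922 -0.001]
 [ 0.    -0.001 -1.   ]]
[[ 7.79631730e-04  9.70747000e-01  2.40103425e-01  6.77575284e-02]
 [ 9.99999620e-01 -8.50196762e-04  1.90311830e-04 -3.34191232e-04]
 [ 3.88879793e-04  2.40103186e-01 -9.70747294e-01 -1.80509963e-01]
 [ 0.00000000e+00  0.00000000e+00  0.00000000e+00  1.00000000e+00]] 64.50336664355834
```

move_arm:
  deltas: [0,0,0,-3.6,-2.7,0,1,0,0,0,-7.2,-5.3,0,1,0,0,0,-10.8,-8,0,1,0,0,0,-14.4,-10.6,0,1,0,0,0,-18,-13.2,0,1,0,0,0,-21.6,-15.8,0,1,0,0,0,-25.2,-18.4,0,1,0,0,0,-29,-21,0,1]

```text
time: 1.05
tool_pos: [0.3995, 0.1996, 0.2057]
ee_rot: [3.141, 0.0, 2.744]
wrist_force: [0.9, 0.0, -0.4]
width: 0.0333
finger_force: 0.0
```

move_arm:
  deltas: [0,0,0,-3.6,-2.7,0,1,0,0,0,-7.2,-5.3,0,1,0,0,0,-10.8,-8,0,1,0,0,0,-14.4,-10.6,0,1,0,0,0,-18,-13.2,0,1,0,0,0,-21.6,-15.8,0,1,0,0,0,-25,-18.2,0,1,0,0,0,-25,-18.2,0,1]

```text
time: 1.85
tool_pos: [0.5604, -0.0678, 0.2039]
ee_rot: [-3.14, -0.001, 2.738]
wrist_force: [0.0, 0.8, -0.5]
width: 0.0006
finger_force: 0.0
```

```bash
cat > w.py <<'E'
from h import *
import sys
st=robot.get_obs(); s=robot.snapshot("wrist"); cv2.imwrite(f"pics/{sys.argv[1]}.png",s["image"][...,::-1])
print(np.round(st["tool_pos"],4),np.round(st["ee_rot"],4),np.round(st["wrist_force"],1),st["width"])
o,Rm=cam(s,st)
P=dict(yellow=(.634,-.188),blue=(.596,-.02),green=(.51,.054),red=(.5375,-.1075))
f=200/np.tan(np.radians(s["fov_y"])/2)
g={}
for k,p in P.items():
    c=Rm.T@(np.r_[p,.037]-o); g[k]=np.array([s["cx"]+f*c[0]/-c[2],s["cy"]-f*c[1]/-c[2]])
Rt=R.from_euler("xyz",st["ee_rot"]).as_matrix()
for k,v in keys(s,g,o,Rm).items():
    u,w=np.round(v[1]).astype(int)
    print(k,v[0].round(4),v[1].round(),v[2],"tool delta cm",((Rt.T@(v[0]-st["tool_pos"]))*100).round(2))
E
python3 w.py w1
```

```text
[ 0.5604 -0.0678  0.2039] [-3.1399e+00 -8.0000e-04  2.7382e+00] [ 0.   0.8 -0.5] 0.0006295990821335272
no yellow
blue [ 0.5981 -0.0184  0.037 ] [371. 200.] 560 tool delta cm [-1.54  6.06 16.68]
green [0.511  0.0557 0.037 ] [407.  99.] 650 tool delta cm [ 9.38  9.46 16.69]
red [ 0.5395 -0.106   0.037 ] [278. 183.] 585 tool delta cm [ 0.41 -4.3  16.7 ]
```

View pics/w1.png

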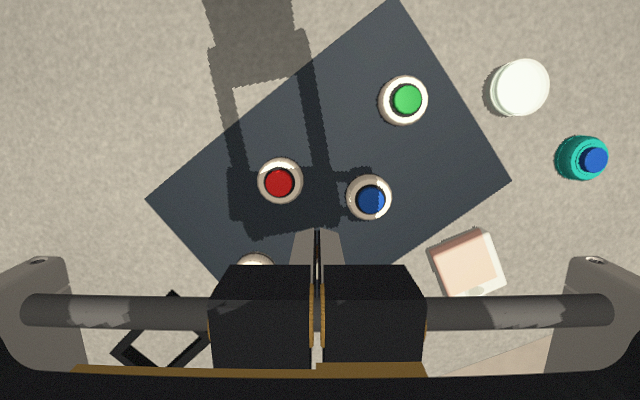

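Green is at (407,99), blue (371,200) and red (278,183), matching the top view. Yellow is hidden by the gripper, so I'll use its top-view position.

move_arm:
  deltas: [0,0,0,-3.5,-2.4,0,1,0,0,0,-7,-4.8,0,1,0,0,0,-10,-7,2,1,0,0,0,-11.6,-8,6,1,0,0,0,-11.6,-8,10,1,0,0,0,-11.6,-8,13,1,0,0,0,-11.6,-8,14.4,1,0,0,0,-11.6,-8,14.4,1]

```text
time: 2.7
tool_pos: [0.6333, -0.1804, 0.059]
ee_rot: [3.141, -0.005, 2.745]
wrist_force: [0.2, -0.6, 1.3]
width: 0.0001
finger_force: 0.0
```

```bash
python3 w.py w2
```

```text
[ 0.6333 -0.1804  0.059 ] [ 3.1414 -0.0054  2.745 ] [ 0.2 -0.6  1.3] 6.464560422216135e-05
no green
yellow [ 0.6298 -0.1863  0.037 ] [307. 227.] 666 tool delta cm [ 0.08 -0.68  2.2 ]
blue [ 0.5987 -0.021   0.037 ] [532.  84.] 2031 tool delta cm [ 9.34 13.36  2.25]
red [ 0.5404 -0.1076  0.037 ] [370.  46.] 2179 tool delta cm [11.37  3.12  2.26]
```

View pics/w2.png

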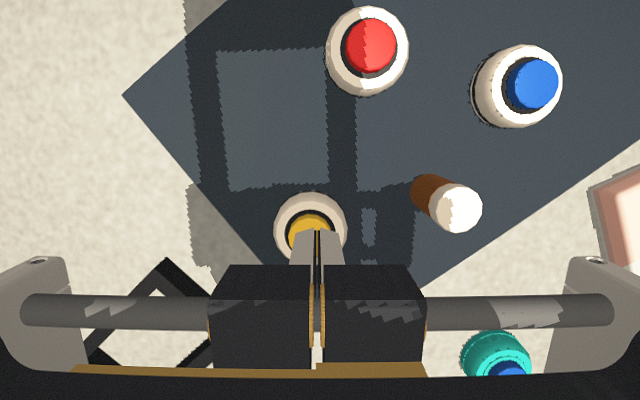

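The yellow cap is at about (310,230), partly under the fingertip, which needs a shift of about 5 mm in each tool axis. I'll correct that and press in small steps.

move_arm:
  deltas: [0,0,0,-0.5,-0.5,0,1,0,0,0,-0.5,-0.5,0.8,1,0,0,0,-0.5,-0.5,1.5,1,0,0,0,-0.5,-0.5,1.9,1,0,0,0,-0.5,-0.5,2.2,1,0,0,0,-0.5,-0.5,2.4,1,0,0,0,-0.5,-0.5,2.5,1,0,0,0,-0.5,-0.5,2.5,1]

```text
time: 3.55
tool_pos: [0.6377, -0.1887, 0.0367]
ee_rot: [3.142, 0.0, 2.744]
wrist_force: [-0.4, 0.6, 1.4]
width: 0.0006
finger_force: 0.6
```

move_arm:
  deltas: [0,0,0,0,0,0.1,1,0,0,0,0,0,0.2,1,0,0,0,0,0,0.3,1,0,0,0,0,0,0.4,1,0,0,0,0,0,0.4,1]

```text
time: 4.05
tool_pos: [0.6377, -0.1888, 0.0326]
ee_rot: [3.141, 0.0, 2.744]
wrist_force: [-1.6, 1.1, 4.2]
width: 0.0007
finger_force: 2.1
```

move_arm:
  deltas: [0,0,0,0,0,0.1,1,0,0,0,0,0,0.2,1,0,0,0,0,0,0.2,1]

```text
time: 4.35
tool_pos: [0.6378, -0.1887, 0.0306]
ee_rot: [3.141, 0.0, 2.744]
wrist_force: [-2.3, 1.3, 4.5]
width: 0.0003
finger_force: 2.3
```

Continue in 1 mm steps until the force rises clearly at the stop.

move_arm:
  deltas: [0,0,0,0,0,0.1,1,0,0,0,0,0,0.1,1]

```text
time: 4.55
tool_pos: [0.6378, -0.1888, 0.0303]
ee_rot: [3.142, 0.0, 2.744]
wrist_force: [-4.5, 0.8, 7.0]
width: 0.0004
finger_force: 3.5
```

move_arm:
  deltas: [0,0,0,0,0,0.1,1,0,0,0,0,0,0.1,1]

```text
time: 4.75
tool_pos: [0.6378, -0.1888, 0.0302]
ee_rot: [3.142, 0.001, 2.744]
wrist_force: [-4.4, 1.3, 10.4]
width: 0.0006
finger_force: 5.0
```

move_arm:
  deltas: [0,0,0,0,0,-3,1,0,0,0,0,0,-7,1,0,0,0,2.5,3.5,-8,1,0,0,0,5,7,-8,1,0,0,0,7.7,10.6,-8,1,0,0,0,10.3,14.1,-7.5,1,0,0,0,10.3,14.1,-4.5,1,0,0,0,10.3,14.1,-3,1]

```text
time: 5.55
tool_pos: [0.5962, -0.0174, 0.0557]
ee_rot: [-3.141, -0.002, 2.746]
wrist_force: [0.0, -0.0, 0.2]
width: 0.0004
finger_force: 0.0
```

```bash
python3 w.py w3
```

```text
[ 0.5962 -0.0174  0.0557] [-3.1408e+00 -2.2000e-03  2.7462e+00] [ 0.  -0.   0.2] 0.0003780802360407495
no yellow
blue [ 0.5918 -0.0155  0.037 ] [317. 222.] 714 tool delta cm [0.48 0.01 1.87]
green [0.5116 0.0552 0.037 ] [376.  58.] 2091 tool delta cm [10.6   3.45  1.89]
red [ 0.5398 -0.1043  0.037 ] [162. 202.] 1713 tool delta cm [  1.85 -10.19   1.88]
```

View pics/w3.png

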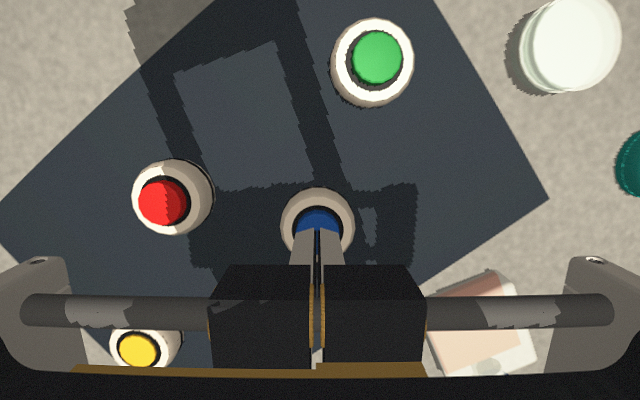

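The tip is centred over blue, whose visible half sits at (317,222). Yellow at (138,350) is still in its place.

move_arm:
  deltas: [0,0,0,0,0,1,1,0,0,0,0,0,1.8,1,0,0,0,0,0,2.1,1,0,0,0,0,0,2.3,1,0,0,0,0,0,2.5,1,0,0,0,0,0,2.7,1,0,0,0,0,0,2.8,1,0,0,0,0,0,2.8,1]

```text
time: 6.4
tool_pos: [0.5977, -0.0195, 0.0311]
ee_rot: [-3.141, 0.001, 2.744]
wrist_force: [-1.7, -2.4, 4.3]
width: 0.0004
finger_force: 2.1
```

move_arm:
  deltas: [0,0,0,0,0,0.1,1,0,0,0,0,0,0.2,1,0,0,0,0,0,0.2,1]

```text
time: 6.7
tool_pos: [0.5978, -0.0194, 0.0302]
ee_rot: [-3.141, 0.002, 2.744]
wrist_force: [-5.6, -2.7, 10.0]
width: 0.0001
finger_force: 4.6
```

move_arm:
  deltas: [0,0,0,0,0,-3,1,0,0,0,0,0,-5,1,0,0,0,3.6,1.2,-5,1,0,0,0,7.2,2.4,-5,1,0,0,0,10.8,3.6,-5,1,0,0,0,10.8,3.6,-4,1,0,0,0,10.8,3.6,-3,1,0,0,0,10.8,3.6,-3,1]

```text
time: 7.5
tool_pos: [0.5112, 0.056, 0.0562]
ee_rot: [-3.141, -0.003, 2.744]
wrist_force: [-0.4, -0.8, -0.1]
width: 0.0004
finger_force: 0.0
```

```bash
python3 w.py w4
```

```text
[0.5112 0.056  0.0562] [-3.1408e+00 -2.8000e-03  2.7435e+00] [-0.4 -0.8 -0.1] 0.0004277674313682867
no yellow
no blue
green [0.5051 0.0588 0.037 ] [318. 220.] 836 tool delta cm [0.66 0.02 1.92]
red [ 0.5411 -0.1054  0.037 ] [135. 342.] 1080 tool delta cm [ -9.02 -13.72   1.9 ]
```

move_arm:
  deltas: [0,0,0,0,0,1,1,0,0,0,0,0,1.8,1,0,0,0,0,0,2.1,1,0,0,0,0,0,2.3,1,0,0,0,0,0,2.5,1,0,0,0,0,0,2.7,1,0,0,0,0,0,2.8,1,0,0,0,0,0,2.8,1]

```text
time: 8.35
tool_pos: [0.5116, 0.0558, 0.0307]
ee_rot: [-3.141, 0.0, 2.744]
wrist_force: [-3.4, -2.0, 4.3]
width: 0.0007
finger_force: 2.1
```

move_arm:
  deltas: [0,0,0,0,0,0.1,1,0,0,0,0,0,0.2,1,0,0,0,0,0,0.2,1]

```text
time: 8.65
tool_pos: [0.5117, 0.0558, 0.0302]
ee_rot: [-3.141, 0.001, 2.744]
wrist_force: [-6.1, -2.5, 11.1]
width: 0.0003
finger_force: 5.6
```

Green is at the stop, so I'll lift, retreat toward the robot's left and check.

move_arm:
  deltas: [0,0,0,0,0,-4,1,0,0,0,0,0,-8,1,0,0,0,0,0,-12,1,0,0,0,2,4,-16,1,0,0,0,4,8,-17,1,0,0,0,6,12,-17,1,0,0,0,8,15,-17,1,0,0,0,8,15,-17,1]

```text
time: 9.45
tool_pos: [0.4952, 0.2302, 0.198]
ee_rot: [3.139, -0.001, 2.75]
wrist_force: [1.0, 0.5, -0.4]
width: 0.0007
finger_force: 0.0
```

```bash
python3 - <<'E'
from h import *
st=robot.get_obs();print(st["tool_pos"],st["wrist_force"])
N={"top":dict(yellow=(401,202),blue=(333,216),green=(302,251),red=(369,241)),"side":dict(yellow=(370,271),blue=(300,227),green=(245,225),red=(303,270))}
for n in N:
    s=robot.snapshot(n); o,Rm=cam(s); cv2.imwrite(f"pics/{n}1.png",s["image"][...,::-1])
    f=200/np.tan(np.radians(s["fov_y"])/2)
    for k,v in keys(s,N[n],o,Rm).items():
        u,w=np.round(v[1]).astype(int); d=np.median(s["depth"][w-1:w+2,u-1:u+2])
        c=-d/(Rm.T@(v[0]-o))[2]; print(n,k,v[0].round(4),v[1].round(1),v[2],"z",(o+(v[0]-o)*c)[2].round(4))
E
```

```text
[0.49522428 0.23017841 0.19800765] [ 0.9775603   0.51328828 -0.36881667]
top yellow [ 0.6359 -0.187   0.037 ] [401.3 202.5] 114 z 0.0294
top blue [ 0.5979 -0.0191  0.037 ] [333.1 216.4] 102 z 0.0292
top green [0.5132 0.0547 0.037 ] [302.2 250.2] 56 z 0.0293
top red [ 0.5397 -0.1067  0.037 ] [368.7 240.8] 123 z 0.0363
side yellow [ 0.6304 -0.1896  0.037 ] [369.6 271.5] 182 z 0.029
side blue [ 0.5924 -0.0232  0.037 ] [299.8 226.8] 134 z 0.0307
side green [0.506  0.0502 0.037 ] [244.9 225. ] 130 z 0.03
side red [ 0.5354 -0.1085  0.037 ] [302.8 269.2] 204 z 0.0366
```

View pics/side1.png

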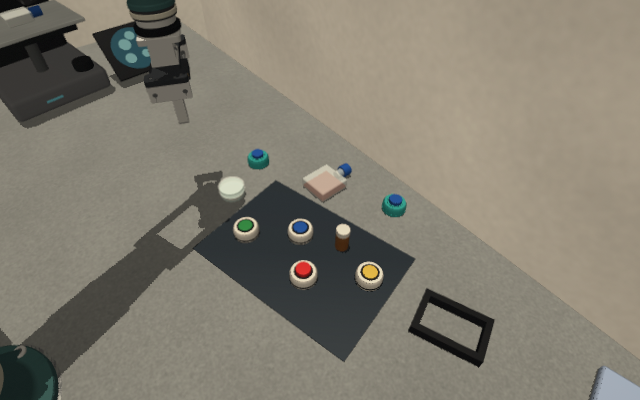

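Yellow (370,272), blue (300,227) and green (245,225) are all down 7 mm. Red (303,269) is still up, nothing has shifted, and the hand is clear.

```bash
python3 -c "from bench import robot; print(robot.close_job())"
```

```text
the job is handed in; nothing more can be done
None
```

I pressed the yellow, blue and green keys in that order; both fixed cameras read each about 7 mm down and staying down, red is still up, nothing was moved from its place, and I handed the job in with the hand clear at about 9.6 s.

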